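Unstack the toy packs into their display bays

ROBOT

A 6-joint arm with a two-finger parallel gripper is mounted at the origin on the work surface. World frame = base frame: x ahead of the robot, y to its left, z up, the work surface at z = 0. Lengths are in m, angles in degrees, forces in N, time in s.
With the tool pointing down it reaches from about 0.275 to 0.775 m from the base axis. Payload 14.6 kg.
Tool frame: the origin (TCP) lies at the very end of the fingers, on their centre line; the grasp point (between the pads) lies 19 mm behind it; z points along the fingers, y is the line along which they close (so a half turn about z gives the same grasp; the last joint's range is limited). The gripper opens to 85 mm and grips with 20 to 120 N. Pads are 22 mm wide; open, the fingers measure 114 mm over their backs; the gripper's body (76 mm by 85 mm) begins 54 mm behind the grasp point. The pads swing forward as they close: fully open they stand 13 mm farther back than shut.
Start: joints at [-82.981, 15.075, -2.767, 72.158, 0, 81.102], TCP at [0.144, -0.505, 0.231] pointing down, gripper open.
Joint ranges: [-151.79, 151.79], [-50.71, 97.33], [-67.44, 78.34], [-121.81, 120.89], [-77.56, 73.72], [-180, 180]. Speed limits (degrees/s): [108.29, 108.29, 147.25, 159.86, 180, 180].

INTERFACE

Orientations are given as a 3x3 rotation matrix whose columns are the frame's x, y, z axes.
In Python, from cell import monitor, get_image, get_calibration, job gives the robot as it stands.
- The arm moves only by the tool step_hand, called after "Request:" as a command line: name --argument value ..., lists and objects as JSON in quotes. Schema: {"type":"object","properties":{"steps":{"type":"object","properties":{"rx":{"type":"array","items":{"type":"number"},"minItems":1,"maxItems":20},"ry":{"type":"array","items":{"type":"number"},"minItems":1,"maxItems":20},"rz":{"type":"array","items":{"type":"number"},"minItems":1,"maxItems":20},"x":{"type":"array","items":{"type":"number"},"minItems":1,"maxItems":20},"y":{"type":"array","items":{"type":"number"},"minItems":1,"maxItems":20},"z":{"type":"array","items":{"type":"number"},"minItems":1,"maxItems":20},"jaw":{"type":"array","items":{"type":"number"},"minItems":1,"maxItems":20}},"additionalProperties":false,"required":["rx","ry","rz","x","y","z","jaw"]},"only":{"type":"string"},"quiet":{"type":"boolean"},"lines":{"type":"string"}},"required":["steps"],"additionalProperties":false}. steps is an object with one list for each field, all of the same length, 1 to 20, a row being the entries at one place: rx, ry, rz (a rotation vector in parts of the range, where 1.0 means 90 degrees), x, y, z (the shift in parts of the range, where 1.0 means 0.75 m), jaw (the finger opening in m); each row is the pose to reach, as a shift and turn from the pose commanded when the call began, along the tool's axes at that moment; what a row does not reach only later rows make up. A row lasts 1/10 s, in which the tool goes at most 0.05 m and 8.59 degrees, less where a joint would pass 70% of its speed; a pose out of reach is approached as far as the arm can. The fingers move at their own pace and stop on an object; the grip force is fixed at half the most. Time passes only in rows, so rows that do not move let the fingers close. The tool returns the time, the measured TCP pose, the force, the opening and the grip force at its end. only (a regular expression) keeps the lines of the reply that match it, lines (a string "A,B") keeps lines A to B, and quiet returns only ok. A shift or turn number past 1, either way, is cut back to 1. Input that does not fit is refused with a message, and nothing moves.
- monitor.observe(): the state, without advancing time (a new reading comes with each control period).
- get_image(name): name is "scene" or "top"; returns the picture (480x640x3 uint8, red, green, blue); there is no depth.
- get_calibration(name): a dict with "mtx" (3x3 intrinsics, pixels), "dist_coeffs" ([k1, k2, p1, p2, k3] as OpenCV has them; the pictures are not rectified), "R" (3x3) and "t" (3): a world point X has camera coordinates R X + t. Camera axes: x right, y down, z forward; pixel columns grow to the right and rows downward; lengths in m; the calibration is good to about 2 mm. A picture is of the moment at which its call begins. get_calibration takes no time and is no camera call.
- job.hand_in(): hands the job in; it is judged then, once.
The state is a dict: "t": time; "joint_pos": joint angles; "joint_velocities": joint speeds; "joint_torque": joint torques, N m; "position": TCP position; "orientation": TCP orientation; "force": force on the tool from outside, world axes, zero at the start; "torque": the same for the moment, N m; "opening": finger opening in m; "grip_force": force on a finger pad.
Only numpy, scipy, OpenCV 4.12 (cv2) and the standard library are available. Lean on these libraries where they do the work, as an engineer would, in place of code of your own. Each camera call takes 0.05 s, during which the arm holds its last target. There are 200 camera calls.

TASK

Take the pile of boxed toy lorries apart and set each pack upright in the display bay of its own colour, centred in the bay and lying lengthwise along it. Work from the top down, one pack at a time: the green pack first, then the red and the blue ones in either order, and the long yellow one last. Set each pack down rather than dropping it, tip none over, and leave all four released and still.

Things in the scene. Friction and masses are not known exactly. Their poses are not given: they have to be found in the camera images.
- pack_green: green rigid toy box on top of the pile, bridging red and blue: 90 x 54 x 44 mm (length, width, height), lid green with a white stripe along one long edge, toy lorry in a side window. About 120 g. Its underside starts 98 mm above the table. Origin: centre of its underside; x along its length, y across, z up. Either way round is right.
- pack_red: red rigid toy box in the middle layer of the pile: 85 x 56 x 48 mm, red lid with white stripe. About 130 g. It stands on one half of the yellow box (which half varies), end to end with blue, gap 5 to 13 mm, partly under green. Its underside starts 50 mm above the table. Origin: centre of its underside; x along its length, y across, z up. Either way round is right.
- pack_blue: blue rigid toy box in the middle layer of the pile: 85 x 56 x 48 mm, blue lid with white stripe. About 130 g. It stands on the other half of the yellow box, partly under green. Its underside starts 50 mm above the table. Origin: centre of its underside; x along its length, y across, z up. Either way round is right.
- pack_yellow: long yellow rigid toy box at the bottom of the pile, on the table: 210 x 62 x 50 mm, yellow lid with white stripe; its ends stick out under red and blue. About 300 g. Its length points roughly away from the robot (world x), turned up to 0.35 rad. Origin: centre of its underside; x along its length, y across, z up. Either way round is right.
- bay_green: green display bay: fixed flat riser, 110 x 80 x 12 mm, its top green inside a narrow grey border. Origin: centre of its underside (the top face is 12 mm above); x along its length, y across, z up. Its length runs roughly left-right (world y), turned up to 0.2 rad. The four bays stand two on each side of the pile and swap places.
- bay_red: red display bay: fixed flat riser, 110 x 80 x 12 mm, its top red inside a narrow grey border. Origin: centre of its underside (the top face is 12 mm above); x along its length, y across, z up. Its length runs roughly left-right (world y), turned up to 0.2 rad. The four bays stand two on each side of the pile and swap places.
- bay_blue: blue display bay: fixed flat riser, 110 x 80 x 12 mm, its top blue inside a narrow grey border. Origin: centre of its underside (the top face is 12 mm above); x along its length, y across, z up. Its length runs roughly left-right (world y), turned up to 0.2 rad. The four bays stand two on each side of the pile and swap places.
- bay_yellow: yellow display bay: fixed flat riser, 230 x 80 x 12 mm, its top yellow inside a narrow grey border. Origin: centre of its underside (the top face is 12 mm above); x along its length, y across, z up. Its length runs roughly left-right (world y), turned up to 0.2 rad. The four bays stand two on each side of the pile and swap places.
Not all that is in view belongs to the job. Leave any purple look-alike of the bay_yellow alone.

How it is judged (in metres and radians):
On the way, in this order (a step that is already met when the one before it is completed fails the run):
1. the green pack stands released in the green bay (horizontal distance between pack_green and bay_green below 0.015 m and angle between the x axis of pack_green and the x axis of bay_green, either way round below 0.17 rad and angle between pack_green's own z axis and vertical below 0.06 rad and z of pack_green in the frame of bay_green between 0.008 and 0.017 m and contact force between pack_green and the fingers below 0.1 N and linear speed of pack_green below 0.02 m/s and angular speed of pack_green below 0.2 rad/s), for 0.2 s.
2. the red and the blue pack stand released in their own bays (horizontal distance between pack_red and bay_red below 0.015 m and angle between the x axis of pack_red and the x axis of bay_red, either way round below 0.17 rad and angle between each of pack_red, pack_blue's own z axis and vertical below 0.06 rad and z of pack_red in the frame of bay_red between 0.008 and 0.017 m and contact force between each of pack_red, pack_blue and the fingers below 0.1 N and linear speed of each of pack_red, pack_blue below 0.02 m/s and angular speed of each of pack_red, pack_blue below 0.2 rad/s and horizontal distance between pack_blue and bay_blue below 0.015 m and angle between the x axis of pack_blue and the x axis of bay_blue, either way round below 0.17 rad and z of pack_blue in the frame of bay_blue between 0.008 and 0.017 m), for 0.2 s.
3. the yellow pack stands released in the yellow bay (horizontal distance between pack_yellow and bay_yellow below 0.015 m and angle between the x axis of pack_yellow and the x axis of bay_yellow, either way round below 0.17 rad and angle between pack_yellow's own z axis and vertical below 0.06 rad and z of pack_yellow in the frame of bay_yellow between 0.008 and 0.017 m and contact force between pack_yellow and the fingers below 0.1 N and linear speed of pack_yellow below 0.02 m/s and angular speed of pack_yellow below 0.2 rad/s), for 0.2 s.
At the end, for the whole second after the job is handed in: Every pack stands upright (within 0.06 rad) on the bay of its own colour, its centre within 15 mm of the bay's centre horizontally, its length along the bay's length within 0.17 rad (either way round), resting on the bay's top face, released and at rest (all of step 1 and all of step 2 and all of step 3); the robot touches nothing.
It fails at once if a pack is tipped over (more than 0.6 rad) (angle between any of pack_green, pack_red, pack_blue, pack_yellow's own z axis and vertical above 0.6 rad).
It fails at once if a pack is dropped: it moves faster than 0.7 m/s (a fall of some 25 mm) out of the fingers ((linear speed of pack_green above 0.7 m/s and contact force between pack_green and the fingers below 0.05 N) or (linear speed of pack_red above 0.7 m/s and contact force between pack_red and the fingers below 0.05 N) or (linear speed of pack_blue above 0.7 m/s and contact force between pack_blue and the fingers below 0.05 N) or (linear speed of pack_yellow above 0.7 m/s and contact force between pack_yellow and the fingers below 0.05 N)).
It also fails if it takes over 99 s, if anything falls off the work surface, if the arm or the gripper's body presses on something with over 40 N, if the wrist force passes 120 N, or if a joint passes its speed limit or range.

## Working session

There is one attempt and no reset: what is moved stays moved. The work goes in short steps, Python scripts to look and compute and a tool call to move; the robot and the scene stay as the last step left them, time stands still between calls to the robot, and variables do not carry over. Pictures are saved under pics/ and viewed, at most 17 in all, crops included, and the job is handed in when it is done.

```bash
mkdir -p pics; ls
```

Run:
```python
from cell import monitor,get_image,get_calibration
import cv2,numpy as np
for n in("scene","top"):
    cv2.imwrite(f"pics/{n}0.png",get_image(n)[:,:,::-1]); c=get_calibration(n); print(n,{k:np.round(np.array(v),4).tolist() for k,v in c.items()})
s=monitor.observe(); print(s["t"],s["position"],s["orientation"],s["opening"])
```

```text
pics
scene {'mtx': [[438.117, 0.0, 324.6], [0.0, 438.117, 236.3833], [0.0, 0.0, 1.0]], 'dist_coeffs': [-0.0248, 0.0, 0.0, 0.0, 0.0], 'R': [[-0.8576, 0.5143, 0.0026], [0.3992, 0.6688, -0.6271], [-0.3243, -0.5368, -0.7789]], 't': [0.3252, -0.1197, 1.0197]}
top {'mtx': [[578.9795, 0.0, 323.3596], [0.0, 578.9795, 231.6441], [0.0, 0.0, 1.0]], 'dist_coeffs': [0.0662, 0.0, 0.0, 0.0, 0.0], 'R': [[-0.029, -0.9996, 0.0006], [-0.9906, 0.0287, -0.134], [0.1339, -0.0045, -0.991]], 't': [-0.0011, 0.3849, 1.376]}
0.1 [ 0.14395329 -0.50463244  0.23087871] [[ 9.61652130e-01  2.74272066e-01 -1.24604587e-04]
 [ 2.74272062e-01 -9.61651698e-01  9.20601988e-04]
 [ 1.32669196e-04 -9.19474419e-04 -9.99999568e-01]] 0.08536218633296057
```

View pics/top0.png

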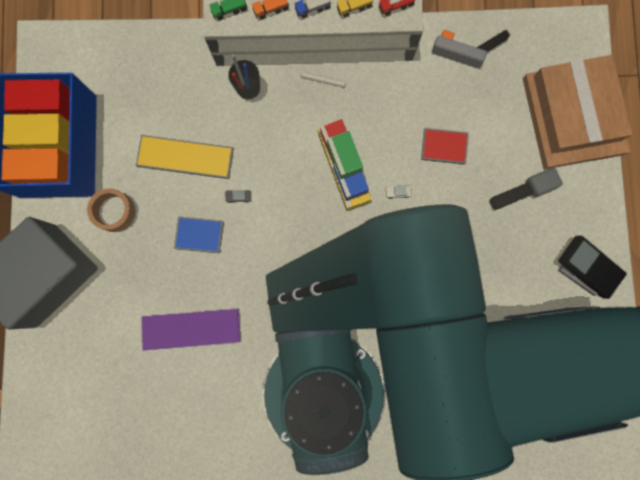

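View pics/scene0.png

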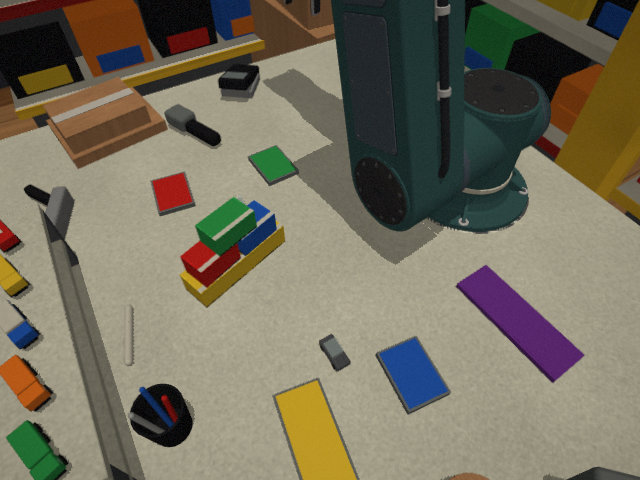

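The top view shows the pile at about (345,165), with the yellow bay at (185,157), blue at (199,235), red at (445,146) and the purple decoy at (191,329). The green bay is hidden there by the arm but shows in the scene view at (273,164). Next I'll zoom in on the pile.

Create h.py:
```python
import cv2,numpy as np
from cell import monitor,get_image,get_calibration
HUE={'green':(50,80),'red':(172,6),'blue':(105,122),'yellow':(18,32)}
def cast(n,px,z):
    c=get_calibration(n);R=np.array(c['R']);t=np.array(c['t']).ravel()
    u=cv2.undistortPoints(np.asarray(px,np.float64).reshape(-1,1,2),np.array(c['mtx']),np.array(c['dist_coeffs'])).reshape(-1,2)
    d=np.c_[u,np.ones(len(u))]@R; o=-R.T@t
    return o[:2]+d[:,:2]*((z-o[2])/d[:,2])[:,None]
def mask(im,col,smin=110,vmin=60,vmax=255):
    h=cv2.cvtColor(im,cv2.COLOR_RGB2HSV).astype(int);a,b=HUE[col];H=h[...,0]
    m=((H>=a)&(H<=b)) if a<b else ((H>=a)|(H<=b))
    return (m&(h[...,1]>smin)&(h[...,2]>vmin)&(h[...,2]<=vmax)).astype(np.uint8)
def rect(n,im,col,roi,z,**k):
    m=mask(im,col,**k);q=np.zeros_like(m);x0,y0,x1,y1=roi;q[y0:y1,x0:x1]=m[y0:y1,x0:x1]
    cs,_=cv2.findContours(q,cv2.RETR_EXTERNAL,cv2.CHAIN_APPROX_NONE)
    c=max(cs,key=cv2.contourArea);w=cast(n,c,z)
    (cx,cy),(a,b),_=r=cv2.minAreaRect((w*1000).astype(np.float32))
    p=cv2.boxPoints(r);e=[p[1]-p[0],p[2]-p[1]];e=max(e,key=np.linalg.norm)
    return np.round([cx,cy,max(a,b),min(a,b),np.degrees(np.arctan2(e[1],e[0]))%180],1)
```

Run:
```python
from h import *
t=get_image("top");s=get_image("scene")
for n,im,c,roi in(("top",t,"yellow",(120,120,245,190)),("top",t,"blue",(160,205,240,265)),("top",t,"red",(410,115,480,175)),("scene",s,"red",(140,160,205,220)),("scene",s,"green",(240,135,305,190)),("scene",s,"blue",(360,330,460,420))):
    print(n,c,rect(n,im,c,roi,.012))
a=cv2.resize(t[110:220,305:385],None,fx=5,fy=5,interpolation=1)[:,:,::-1]
b=cv2.resize(s[190:310,170:290],None,fx=3.3,fy=4.58,interpolation=1)[:,:,::-1]
h=min(len(a),len(b));cv2.imwrite("pics/c1.png",np.hstack([a[:h],b[:h]]))
```

```text
top yellow [585.6 327.  223.3  73.3  80.6]
top blue [389.2 293.2  99.5  69.9  82.8]
top red [ 594.6 -320.2  102.4   72.3   81.9]
scene red [ 592.4 -318.3  103.7   72.3   82.1]
scene green [ 353.4 -285.7  100.6   71.8   92. ]
scene blue [386.1 295.4 101.9  72.4  82.9]
```

View pics/c1.png

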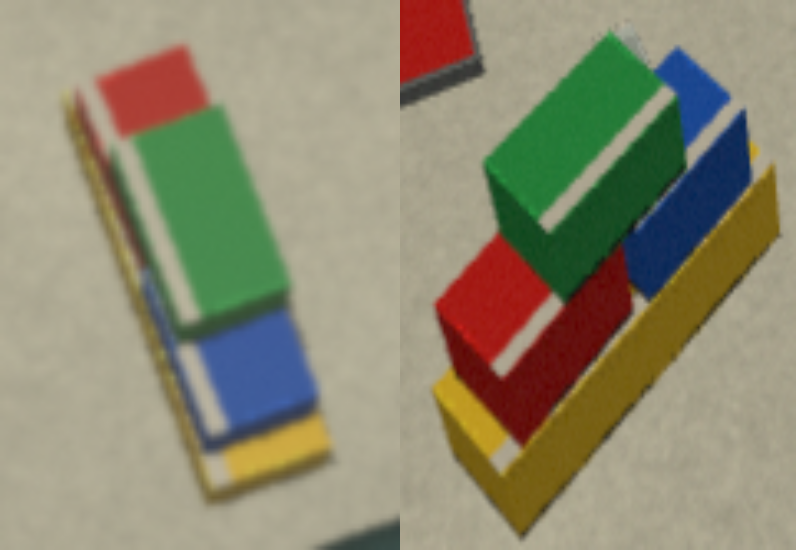

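The crop shows the green lid at top-view corners (327,139), (349,131), (363,166) and (342,175). Its stripe is on the +y long edge, and red is the far pack with blue the near one.

Run:
```python
from h import *
t=get_image("top");s=get_image("scene")
h=cv2.cvtColor(t,cv2.COLOR_RGB2HSV);print(h[150,348],h[175,342],h[186,356])
for vm in(110,125):print("lid",rect("top",t,"green",(305,110,385,220),.142,vmin=vm),rect("scene",s,"green",(190,180,290,260),.142,vmin=vm-10))
c=cast("top",[(327,139),(349.4,131),(363,166),(342,175)],.142);print(c,c.mean(0))
```

```text
[ 63 124 138] [52 67 99] [111 150 155]
lid [548.3 -70.4  87.3  38.3  18.5] [548.3 -67.9  89.8  42.6  18.8]
lid [548.7 -70.3  86.5  38.3  18.7] [548.1 -67.9  89.5  42.6  18.8]
[[ 0.58034899 -0.02608446]
 [ 0.59749037 -0.07740902]
 [ 0.51546844 -0.10522073]
 [ 0.49618805 -0.05729897]] [ 0.54737396 -0.06650329]
```

Add to h.py:
```python
from scipy.spatial.transform import Rotation as Ro
def plan(x,y,z,yaw):
    s=monitor.observe();R=np.array(s['orientation']);p=np.array(s['position'])
    a=np.radians(yaw);T=np.array([[np.cos(a),np.sin(a),0],[np.sin(a),-np.cos(a),0],[0,0,-1]])
    print("t",round(s['t'],2),"rot",Ro.from_matrix(R.T@T).as_rotvec(degrees=True).round(2),"d",(R.T@(np.array([x,y,z])-p)).round(4),"j6",round(s['joint_pos'][5],2))
```

```bash
python3 -c "
from h import *
plan(.5465,-.064,.231,18.7)"
```

```text
t 0.3 rot [-0.02 -0.   -2.79] d [ 5.080e-01 -3.135e-01  3.000e-04] j6 81.1
```

Units first: shifts go in shares of 0.75 m and turns go in shares of 90 degrees. So 0.508 m / 0.75 = 0.6773, 0.495 m / 0.75 = 0.66, -2.8 degrees / 90 = -0.0311.

Request:
step_hand --steps '{"rx":[0, 0, 0, 0, 0, 0, 0, 0, 0, 0, 0, 0, 0, 0, 0, 0], "ry":[0, 0, 0, 0, 0, 0, 0, 0, 0, 0, 0, 0, 0, 0, 0, 0], "rz":[-0.0111, -0.0222, -0.0311, -0.0311, -0.0311, -0.0311, -0.0311, -0.0311, -0.0311, -0.0311, -0.0311, -0.0311, -0.0311, -0.0311, -0.0311, -0.0311], "x":[0.04, 0.0933, 0.1467, 0.2, 0.2533, 0.3067, 0.36, 0.4133, 0.4667, 0.52, 0.5733, 0.6267, 0.66, 0.6773, 0.6773, 0.6773], "y":[-0.024, -0.0573, -0.0907, -0.124, -0.156, -0.1893, -0.2227, -0.2547, -0.288, -0.3213, -0.3533, -0.3867, -0.408, -0.418, -0.418, -0.418], "z":[0, 0, 0, 0, 0, 0, 0, 0, 0, 0, 0, 0, 0, 0, 0, 0], "jaw":[0.085, 0.085, 0.085, 0.085, 0.085, 0.085, 0.085, 0.085, 0.085, 0.085, 0.085, 0.085, 0.085, 0.085, 0.085, 0.085]}'

```text
t: 1.9
position: [0.5461, -0.0646, 0.2312]
orientation: [[0.947, 0.321, -0.001], [0.321, -0.947, -0.0], [-0.001, 0.0, -1.0]]
force: [-1.0, -0.9, 0.1]
opening: 0.0845
grip_force: 0.0
```

Run:
```python
from h import *
plan(.5465,-.064,.231,18.7);plan(.5465,-.064,.108,18.7)
t=get_image("top");s=get_image("scene")
cv2.imwrite("pics/t1.png",t[:,:,::-1])
print(rect("scene",s,"green",(240,135,305,190),.012))
```

```text
t 1.9 rot [0.   0.03 0.02] d [ 0.0006 -0.0005  0.0002] j6 146.05
t 1.9 rot [0.   0.03 0.02] d [ 0.0007 -0.0005  0.1232] j6 146.05
[ 353.4 -285.5  101.    72.    91.9]
```

View pics/t1.png

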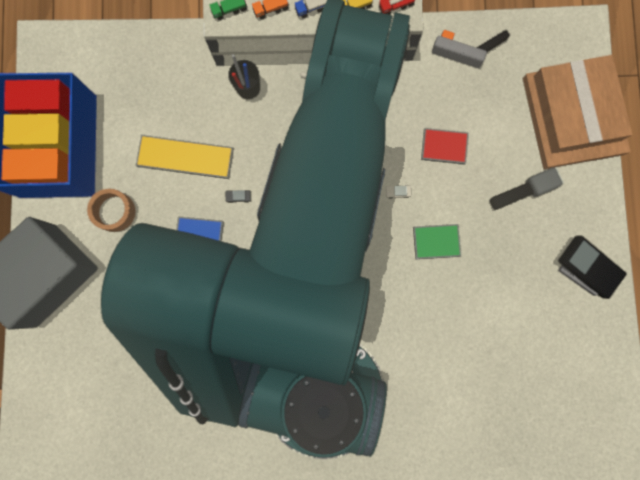

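The green bay now shows clearly at (437,241). Descending on the green pack.

Scaled: 0.123 m / 0.75 = 0.164, 0.115 m / 0.75 = 0.1533.

Request:
step_hand --steps '{"rx":[0, 0, 0, 0, 0, 0, 0, 0, 0, 0, 0, 0, 0, 0], "ry":[0, 0, 0, 0, 0, 0, 0, 0, 0, 0, 0, 0, 0, 0], "rz":[0, 0, 0, 0, 0, 0, 0, 0, 0, 0, 0, 0, 0, 0], "x":[0, 0, 0, 0, 0, 0.0007, 0.0007, 0.0007, 0.0007, 0.0007, 0.0007, 0.0007, 0.0007, 0.0007], "y":[0, 0, 0, 0, 0, -0.0007, -0.0007, -0.0007, -0.0007, -0.0007, -0.0007, -0.0007, -0.0007, -0.0007], "z":[0.0267, 0.0667, 0.1067, 0.1333, 0.1533, 0.164, 0.164, 0.164, 0.164, 0.164, 0.164, 0.164, 0.164, 0.164], "jaw":[0.085, 0.085, 0.085, 0.085, 0.085, 0.085, 0.085, 0.07, 0.06, 0.05, 0.04, 0.04, 0.04, 0.04]}'

```text
t: 3.4
position: [0.5472, -0.0637, 0.1093]
orientation: [[0.947, 0.321, 0.001], [0.321, -0.947, -0.001], [0.001, 0.001, -1.0]]
force: [-2.2, 0.4, 7.8]
opening: 0.0532
grip_force: 63.6
```

Run:
```python
from h import *
t=get_image("top");s=get_image("scene")
print(rect("top",t,"green",(400,215,480,270),.012))
cv2.imwrite("pics/s2.png",cv2.resize(s[120:320,120:380],None,fx=2.5,fy=2.5)[:,:,::-1])
```

```text
[ 355.5 -287.9   97.9   67.1   91.7]
```

View pics/s2.png

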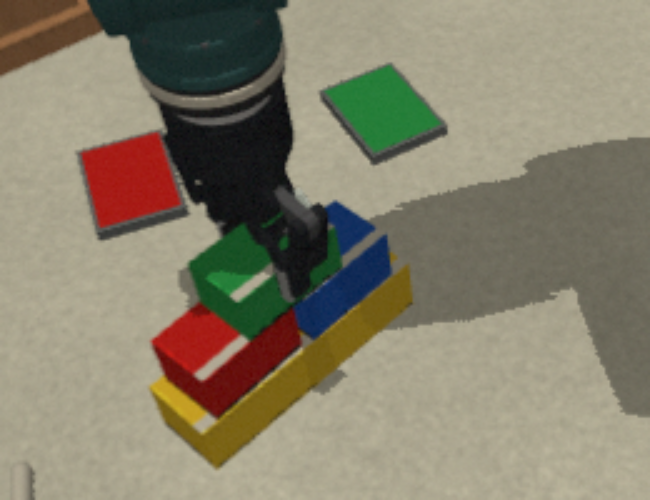

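The green pack is gripped (opening 53 mm), and the green bay is free beyond the pile. Lifting and carrying it.

Scaled: -0.254 m / 0.75 = -0.3387, 0.12 m / 0.75 = 0.16, -73 degrees / 90 = -0.8111.

Request:
step_hand --steps '{"rx":[0, 0, 0, 0, 0, 0, 0, 0, 0, 0, 0, 0, 0, 0, 0, 0, 0, 0], "ry":[0, 0, 0, 0, 0, 0, 0, 0, 0, 0, 0, 0, 0, 0, 0, 0, 0, 0], "rz":[0, 0, 0, 0, -0.0333, -0.1, -0.1778, -0.2556, -0.3333, -0.4111, -0.4889, -0.5667, -0.6444, -0.7111, -0.7667, -0.8, -0.8111, -0.8111], "x":[0, 0, 0, 0, -0.0133, -0.04, -0.0733, -0.1067, -0.14, -0.1733, -0.2067, -0.24, -0.2733, -0.3, -0.32, -0.3333, -0.3387, -0.3387], "y":[0, 0, 0, 0, 0.008, 0.024, 0.0427, 0.0627, 0.0827, 0.1013, 0.1213, 0.1413, 0.16, 0.176, 0.188, 0.196, 0.1987, 0.1987], "z":[-0.0133, -0.04, -0.08, -0.1133, -0.1333, -0.1333, -0.1333, -0.1333, -0.1333, -0.1333, -0.1333, -0.1333, -0.1333, -0.1333, -0.1333, -0.1333, -0.1333, -0.1333], "jaw":[0.04, 0.04, 0.04, 0.04, 0.04, 0.04, 0.04, 0.04, 0.04, 0.04, 0.04, 0.04, 0.04, 0.04, 0.04, 0.04, 0.04, 0.04]}'

```text
t: 5.3
position: [0.354, -0.2863, 0.2088]
orientation: [[-0.029, 1.0, 0.0], [1.0, 0.029, -0.0], [-0.0, 0.0, -1.0]]
force: [-0.2, -0.6, -1.2]
opening: 0.053
grip_force: 63.1
```

```bash
python3 -c "
from h import *
plan(.3544,-.2867,.024,91.8)"
```

```text
t 5.3 rot [ 0.02  0.02 -0.16] d [-0.0004  0.0003  0.1848] j6 39.12
```

Scaled: 0.183 m / 0.75 = 0.244, 0.18 m / 0.75 = 0.24.

Request:
step_hand --steps '{"rx":[0, 0, 0, 0, 0, 0, 0, 0, 0, 0, 0], "ry":[0, 0, 0, 0, 0, 0, 0, 0, 0, 0, 0], "rz":[0, 0, 0, 0, 0, 0, 0, 0, 0, 0, 0], "x":[0, 0, 0, 0, 0, 0, 0, 0, 0, 0, 0], "y":[0, 0, 0, 0, 0, 0, 0, 0, 0, 0, 0], "z":[0.0267, 0.0733, 0.12, 0.1667, 0.2, 0.22, 0.2293, 0.236, 0.24, 0.244, 0.244], "jaw":[0.04, 0.04, 0.04, 0.04, 0.04, 0.04, 0.04, 0.04, 0.04, 0.04, 0.04]}'

```text
t: 6.4
position: [0.3542, -0.2862, 0.0254]
orientation: [[-0.03, 1.0, 0.0], [1.0, 0.03, -0.0], [-0.0, 0.0, -1.0]]
force: [-0.0, -0.6, -1.7]
opening: 0.0531
grip_force: 63.2
```

Run:
```python
from h import *
t=get_image("top");s=get_image("scene")
cv2.imwrite("pics/c3.png",np.hstack([cv2.resize(t[190:290,380:500],None,fx=3.3,fy=4)[:,:,::-1],cv2.resize(s[100:220,210:330],None,fx=3.3,fy=3.3334)[:,:,::-1]]))
plan(.3544,-.2867,.024,91.8)
```

```text
t 6.5 rot [ 0.02  0.02 -0.09] d [-0.0005  0.0002  0.0016] j6 39.08
```

View pics/c3.png

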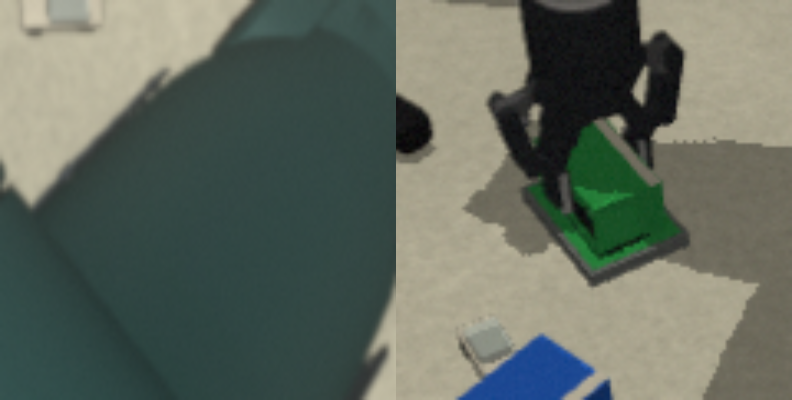

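The green pack hangs just above the green bay and is visually centred. I'll lower it 2 mm, release and rise.

Scaled: -0.195 m / 0.75 = -0.26, -0.185 m / 0.75 = -0.2467.

Request:
step_hand --steps '{"rx":[0, 0, 0, 0, 0, 0, 0, 0, 0, 0, 0, 0, 0, 0, 0], "ry":[0, 0, 0, 0, 0, 0, 0, 0, 0, 0, 0, 0, 0, 0, 0], "rz":[0, 0, 0, 0, 0, 0, 0, 0, 0, 0, 0, 0, 0, 0, 0], "x":[0, 0, 0, 0, 0, 0, 0, 0, 0, 0, 0, 0, 0, 0, 0], "y":[0, 0, 0, 0, 0, 0, 0, 0, 0, 0, 0, 0, 0, 0, 0], "z":[0.0013, 0.0027, 0.0027, 0.0027, 0.0027, 0.0027, 0.0027, 0.0027, -0.0133, -0.0533, -0.1067, -0.16, -0.2133, -0.2467, -0.26], "jaw":[0.04, 0.04, 0.04, 0.06, 0.07, 0.085, 0.085, 0.085, 0.085, 0.085, 0.085, 0.085, 0.085, 0.085, 0.085]}'

```text
t: 8.0
position: [0.3546, -0.2867, 0.2226]
orientation: [[-0.03, 1.0, 0.002], [1.0, 0.03, -0.003], [-0.003, 0.002, -1.0]]
force: [1.4, -0.7, -0.7]
opening: 0.0848
grip_force: 0.0
```

Run:
```python
from h import *
t=get_image("top");s=get_image("scene")
print("green placed",rect("scene",s,"green",(230,110,310,200),.056,vmin=110))
for c,z,r in(("red",.098,(305,100,385,190)),("blue",.098,(305,130,385,220)),("yellow",.05,(305,130,385,220))):
  for v in (100,120,140,160):
    print(c,v,rect("top",t,c,r,z,vmin=v))
cv2.imwrite("pics/c4.png",np.hstack([cv2.resize(t[100:220,305:385],None,fx=5,fy=4.5)[:,:,::-1],cv2.resize(s[100:280,170:290],None,fx=3,fy=3)[:,:,::-1]]))
```

```text
green placed [ 368.4 -258.4   61.1   33.2  131.5]
red 100 [589.5 -50.6  90.7  58.3  20.3]
red 120 [594.1 -56.2  85.9  44.6  20.3]
red 140 [594.8 -55.9  84.6  44.6  20.3]
red 160 [595.2 -55.8  83.6  44.6  20.3]
blue 100 [503.9 -84.6  86.4  41.7  19. ]
blue 120 [504.4 -84.4  85.3  41.7  19. ]
blue 140 [504.9 -84.2  84.2  41.7  19. ]
blue 160 [497.4 -86.5  65.8  41.1  19.3]
yellow 100 [495.  -81.9 111.4  64.2  18.2]
yellow 120 [ 455.5 -101.6   51.8   20.4  109.1]
yellow 140 [ 457.  -102.    49.6   18.4  107. ]
yellow 160 [ 456.6 -102.2   50.    15.9  109.1]
```

View pics/c4.png

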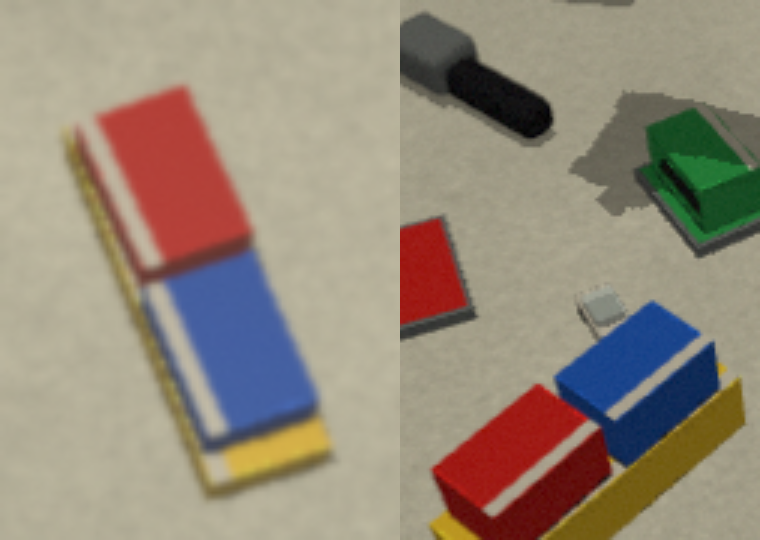

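The red and blue lids are fully visible now, and the green pack stands in its bay. Planning the red grasp.

```bash
python3 -c "
from h import *
plan(.5928,-.0506,.222,20.3)"
```

```text
t 8.1 rot [1.000e-01 2.000e-02 7.142e+01] d [ 0.2286  0.2454 -0.0012] j6 39.07
```

Scaled: 0.2454 m / 0.75 = 0.3272, 0.237 m / 0.75 = 0.316, 71.4 degrees / 90 = 0.7933.

Request:
step_hand --steps '{"rx":[0, 0, 0, 0, 0, 0, 0, 0, 0, 0, 0.0011, 0.0011, 0.0011], "ry":[0, 0, 0, 0, 0, 0, 0, 0, 0, 0, 0, 0, 0], "rz":[0.0444, 0.1222, 0.2, 0.2889, 0.3778, 0.4667, 0.5556, 0.6333, 0.7111, 0.7667, 0.7933, 0.7933, 0.7933], "x":[0.0173, 0.048, 0.08, 0.112, 0.1467, 0.1813, 0.216, 0.2467, 0.2733, 0.2933, 0.3048, 0.3048, 0.3048], "y":[0.0187, 0.052, 0.0853, 0.12, 0.1573, 0.1947, 0.232, 0.2653, 0.2933, 0.316, 0.3272, 0.3272, 0.3272], "z":[0, 0, 0, 0, 0, 0, 0, 0, 0, 0, 0, 0, 0], "jaw":[0.085, 0.085, 0.085, 0.085, 0.085, 0.085, 0.085, 0.085, 0.085, 0.085, 0.085, 0.085, 0.085]}'

```text
t: 9.4
position: [0.592, -0.0503, 0.2189]
orientation: [[0.937, 0.349, -0.003], [0.349, -0.937, 0.001], [-0.003, -0.002, -1.0]]
force: [0.5, -0.0, 0.7]
opening: 0.0852
grip_force: 0.0
```

Run:
```python
from h import *
plan(.5928,-.0506,.062,20.3)
t=get_image("top")
cv2.imwrite("pics/c5.png",cv2.resize(t[190:290,380:500],None,fx=5,fy=5)[:,:,::-1])
print(rect("top",t,"green",(400,200,480,270),.056,vmin=60))
```

```text
t 9.4 rot [-0.13  0.16  0.1 ] d [0.0011 0.0009 0.1569] j6 146.87
[ 350.6 -280.9   97.8   64.8   92. ]
```

View pics/c5.png

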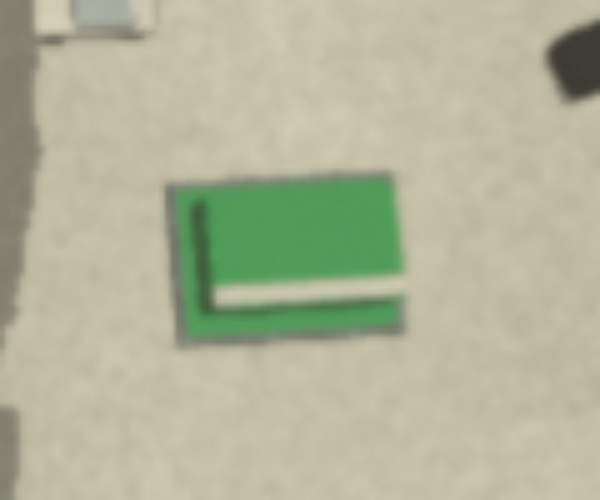

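In the crop, the near long edge of the green pack's lid runs from (213,307) to (403,296), and the pack sits on the bay.

Run:
```python
from h import *
e=cast("top",[(380+213/5,190+307/5),(380+403/5,190+296/5)],.056)*1000
m=e.mean(0);d=e[1]-e[0];print(e,np.linalg.norm(d),"centre",m+27*np.array([-d[1],d[0]])/np.linalg.norm(d))
c=cast("top",[(380+x/5,190+y/5) for x,y in((166,185),(180,346),(403,331),(392,174))],.012)*1000;print(c)
```

```text
[[ 326.9648043  -244.19055634]
 [ 329.65686478 -333.36103297]] 89.21110408209147 centre [ 355.29853853 -287.96103473]
[[ 391.66551622 -232.14610022]
 [ 312.64343339 -234.95313742]
 [ 316.93445924 -342.90775797]
 [ 393.87918359 -342.27980688]]
```

The green pack is centred to within about 2 mm. Descending on red.

Scaled: 0.157 m / 0.75 = 0.2093, 0.15 m / 0.75 = 0.2, -0.1 degrees / 90 = -0.0011.

Request:
step_hand --steps '{"rx":[-0.0011, -0.0011, -0.0011, -0.0011, -0.0011, -0.0011, -0.0011, -0.0011, -0.0011, -0.0011, -0.0011, -0.0011, -0.0011, -0.0011, -0.0011], "ry":[0.0011, 0.0011, 0.0011, 0.0011, 0.0011, 0.0011, 0.0011, 0.0011, 0.0011, 0.0011, 0.0011, 0.0011, 0.0011, 0.0011, 0.0011], "rz":[0, 0, 0, 0, 0, 0, 0, 0, 0, 0, 0, 0, 0, 0, 0], "x":[0.0013, 0.0013, 0.0013, 0.0013, 0.0013, 0.0013, 0.0013, 0.0013, 0.0013, 0.0013, 0.0013, 0.0013, 0.0013, 0.0013, 0.0013], "y":[0.0013, 0.0013, 0.0013, 0.0013, 0.0013, 0.0013, 0.0013, 0.0013, 0.0013, 0.0013, 0.0013, 0.0013, 0.0013, 0.0013, 0.0013], "z":[0.0267, 0.0733, 0.12, 0.16, 0.1867, 0.2, 0.2093, 0.2093, 0.2093, 0.2093, 0.2093, 0.2093, 0.2093, 0.2093, 0.2093], "jaw":[0.085, 0.085, 0.085, 0.085, 0.085, 0.085, 0.085, 0.085, 0.07, 0.06, 0.05, 0.04, 0.04, 0.04, 0.04]}'

```text
t: 10.95
position: [0.5941, -0.0508, 0.0643]
orientation: [[0.938, 0.347, 0.002], [0.347, -0.938, -0.0], [0.002, 0.001, -1.0]]
force: [-1.6, 0.1, 6.4]
opening: 0.0555
grip_force: 64.1
```

```bash
python3 -c "
from h import *
plan(.5935,-.3193,.18,82)"
```

```text
t 10.95 rot [  0.13  -0.07 -61.68] d [-0.0936  0.2518 -0.1155] j6 146.96
```

Scaled: 0.2518 m / 0.75 = 0.3357, -0.1155 m / 0.75 = -0.154, -61.7 degrees / 90 = -0.6856.

Request:
step_hand --steps '{"rx":[0, 0, 0, 0, 0, 0, 0, 0, 0, 0, 0, 0, 0, 0, 0, 0, 0], "ry":[0, 0, 0, 0, 0, 0, 0, 0, 0, 0, 0, 0, 0, 0, 0, 0, 0], "rz":[0, 0, 0, 0, -0.0222, -0.0889, -0.1667, -0.2444, -0.3222, -0.4, -0.4778, -0.5556, -0.6222, -0.6667, -0.6856, -0.6856, -0.6856], "x":[0, 0, 0, 0, -0.004, -0.0133, -0.0267, -0.04, -0.0547, -0.0693, -0.084, -0.0987, -0.112, -0.1213, -0.1248, -0.1248, -0.1248], "y":[0, 0, 0, 0, 0.0107, 0.0347, 0.072, 0.108, 0.1467, 0.1867, 0.2267, 0.2667, 0.3013, 0.3253, 0.3357, 0.3357, 0.3357], "z":[-0.0107, -0.0333, -0.0733, -0.1133, -0.14, -0.154, -0.154, -0.154, -0.154, -0.154, -0.154, -0.154, -0.154, -0.154, -0.154, -0.154, -0.154], "jaw":[0.04, 0.04, 0.04, 0.04, 0.04, 0.04, 0.04, 0.04, 0.04, 0.04, 0.04, 0.04, 0.04, 0.04, 0.04, 0.04, 0.04]}'

```text
t: 12.65
position: [0.5931, -0.319, 0.1792]
orientation: [[0.14, 0.99, 0.001], [0.99, -0.14, -0.0], [0.0, 0.001, -1.0]]
force: [1.1, 0.1, -1.1]
opening: 0.0551
grip_force: 63.5
```

```bash
python3 -c "
from h import *
plan(.5935,-.3193,.0278,82)"
```

```text
t 12.65 rot [ 0.06 -0.01 -0.05] d [-0.0003  0.0003  0.1514] j6 62.84
```

Scaled: 0.15 m / 0.75 = 0.2, 0.147 m / 0.75 = 0.196.

Request:
step_hand --steps '{"rx":[0, 0, 0, 0, 0, 0, 0, 0, 0], "ry":[0, 0, 0, 0, 0, 0, 0, 0, 0], "rz":[0, 0, 0, 0, 0, 0, 0, 0, 0], "x":[0, 0, 0, 0, 0, 0, 0, 0, 0], "y":[0, 0, 0, 0, 0, 0, 0, 0, 0], "z":[0.0267, 0.0667, 0.1133, 0.1533, 0.176, 0.1893, 0.196, 0.2, 0.2], "jaw":[0.04, 0.04, 0.04, 0.04, 0.04, 0.04, 0.04, 0.04, 0.04]}'

```text
t: 13.55
position: [0.5936, -0.3193, 0.0294]
orientation: [[0.139, 0.99, 0.002], [0.99, -0.139, -0.001], [-0.0, 0.002, -1.0]]
force: [0.7, 0.3, -0.4]
opening: 0.0551
grip_force: 63.6
```

Run:
```python
from h import *
s=get_image("scene");cv2.imwrite("pics/c6.png",cv2.resize(s[110:260,110:260],None,fx=4,fy=4)[:,:,::-1])
plan(.5935,-.3193,.0265,82)
```

```text
t 13.6 rot [0.11 0.03 0.02] d [ 0.0001 -0.0002  0.0031] j6 62.77
```

View pics/c6.png

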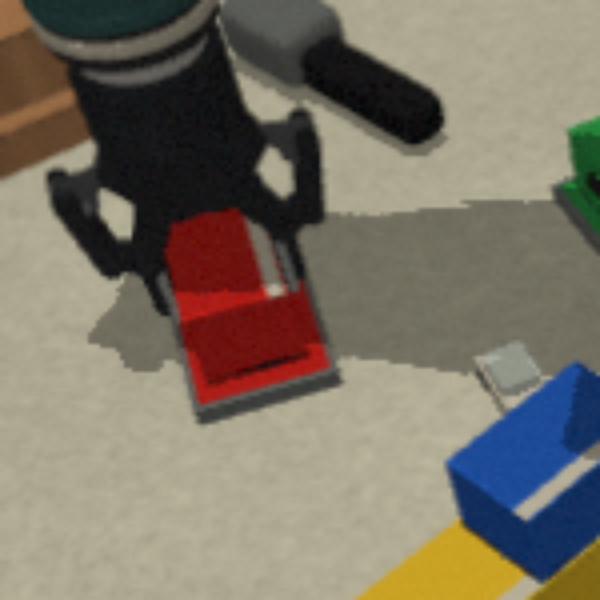

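The red pack hangs just above its bay, centred and parallel. I'll lower it 3 mm, release and rise.

Scaled: -0.16 m / 0.75 = -0.2133, -0.15 m / 0.75 = -0.2.

Request:
step_hand --steps '{"rx":[0, 0, 0, 0, 0, 0, 0, 0, 0, 0, 0, 0, 0, 0, 0, 0, 0], "ry":[0, 0, 0, 0, 0, 0, 0, 0, 0, 0, 0, 0, 0, 0, 0, 0, 0], "rz":[0, 0, 0, 0, 0, 0, 0, 0, 0, 0, 0, 0, 0, 0, 0, 0, 0], "x":[0, 0, 0, 0, 0, 0, 0, 0, 0, 0, 0, 0, 0, 0, 0, 0, 0], "y":[0, 0, 0, 0, 0, 0, 0, 0, 0, 0, 0, 0, 0, 0, 0, 0, 0], "z":[0.0013, 0.0027, 0.004, 0.004, 0.004, 0.004, 0.004, 0.004, 0.004, 0.004, -0.0133, -0.0533, -0.1067, -0.16, -0.2, -0.2133, -0.2133], "jaw":[0.04, 0.04, 0.04, 0.04, 0.04, 0.06, 0.07, 0.085, 0.085, 0.085, 0.085, 0.085, 0.085, 0.085, 0.085, 0.085, 0.085]}'

```text
t: 15.3
position: [0.5936, -0.3196, 0.1907]
orientation: [[0.139, 0.99, 0.003], [0.99, -0.139, -0.002], [-0.001, 0.003, -1.0]]
force: [-1.3, -1.4, 0.6]
opening: 0.0852
grip_force: 0.0Traceback (most recent call last):
```

Run:
```python
from h import *
t=get_image("top")
for v in (120,140):
  print(rect("top",t,"blue",(305,130,385,220),.098,vmin=v),rect("scene",get_image("scene"),"blue",(200,180,300,290),.098,vmin=v))
plan(.5028,-.0785,.19,19)
cv2.imwrite("pics/c7.png",cv2.resize(t[90:220,305:495],None,fx=4,fy=4)[:,:,::-1])
```

```text
  File "<stdin>", line 4, in <module>
  File "h.py", line 16, in rect
    c=max(cs,key=cv2.contourArea);w=cast(n,c,z)
ValueError: max() iterable argument is empty
```

Run:
```python
from h import *
s=get_image("scene")
for v in(110,130):print(rect("scene",s,"blue",(200,180,300,290),.098,vmin=v))
plan(.5028,-.0785,.19,19)
cv2.imwrite("pics/c7.png",cv2.resize(s[140:310,120:320],None,fx=3.5,fy=3.5)[:,:,::-1])
```

```text
[503.6 -81.9  85.2  44.5  19.3]
[503.5 -82.   84.7  44.5  19.3]
t 15.4 rot [-2.000e-02 -2.000e-02  6.301e+01] d [ 0.2258 -0.1226 -0.002 ] j6 62.76
```

View pics/c7.png

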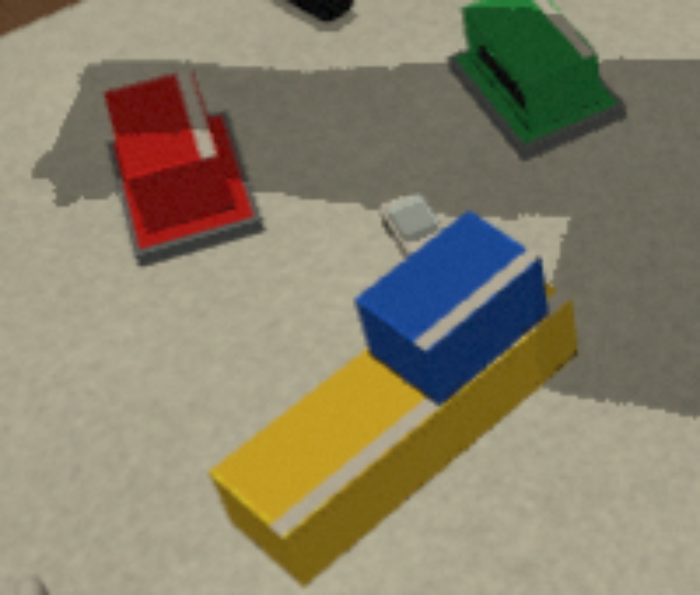

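Red stands in its bay, and blue is undisturbed on yellow. Moving over blue.

Scaled: 0.2258 m / 0.75 = 0.3011, 0.219 m / 0.75 = 0.292, 63 degrees / 90 = 0.7.

Request:
step_hand --steps '{"rx":[0, 0, 0, 0, 0, 0, 0, 0, 0, 0, 0, 0], "ry":[0, 0, 0, 0, 0, 0, 0, 0, 0, 0, 0, 0], "rz":[0.0444, 0.1222, 0.2, 0.2889, 0.3778, 0.4667, 0.5556, 0.6333, 0.6778, 0.7, 0.7, 0.7], "x":[0.02, 0.0533, 0.0867, 0.124, 0.1627, 0.2, 0.2373, 0.272, 0.292, 0.3011, 0.3011, 0.3011], "y":[-0.0107, -0.0293, -0.0467, -0.0667, -0.088, -0.1093, -0.1293, -0.148, -0.1587, -0.1635, -0.1635, -0.1635], "z":[0, 0, 0, 0, 0, 0, 0, 0, 0, 0, 0, 0], "jaw":[0.085, 0.085, 0.085, 0.085, 0.085, 0.085, 0.085, 0.085, 0.085, 0.085, 0.085, 0.085]}'

```text
t: 16.6
position: [0.5028, -0.0787, 0.1879]
orientation: [[0.945, 0.327, -0.0], [0.327, -0.945, 0.0], [-0.0, -0.0, -1.0]]
force: [0.9, -0.3, -0.9]
opening: 0.085
grip_force: 0.0
```

```bash
python3 -c "
from h import *
plan(.5024,-.0778,.062,19.1)"
```

```text
t 16.6 rot [-0.02  0.02 -0.  ] d [-0.     -0.0009  0.1259] j6 142.82
```

Scaled: 0.126 m / 0.75 = 0.168, 0.119 m / 0.75 = 0.1587.

Request:
step_hand --steps '{"rx":[0, 0, 0, 0, 0, 0, 0, 0, 0, 0, 0, 0, 0, 0], "ry":[0, 0, 0, 0, 0, 0, 0, 0, 0, 0, 0, 0, 0, 0], "rz":[0, 0, 0, 0, 0, 0, 0, 0, 0, 0, 0, 0, 0, 0], "x":[0, 0, 0, 0, 0, 0, 0, 0, 0, 0, 0, 0, 0, 0], "y":[-0.0013, -0.0013, -0.0013, -0.0013, -0.0013, -0.0013, -0.0013, -0.0013, -0.0013, -0.0013, -0.0013, -0.0013, -0.0013, -0.0013], "z":[0.0267, 0.0667, 0.1067, 0.14, 0.1587, 0.168, 0.168, 0.168, 0.168, 0.168, 0.168, 0.168, 0.168, 0.168], "jaw":[0.085, 0.085, 0.085, 0.085, 0.085, 0.085, 0.085, 0.07, 0.06, 0.05, 0.04, 0.04, 0.04, 0.04]}'

```text
t: 18.0
position: [0.5034, -0.078, 0.0637]
orientation: [[0.945, 0.326, 0.002], [0.326, -0.945, -0.001], [0.002, 0.002, -1.0]]
force: [-1.1, -1.1, 7.0]
opening: 0.0552
grip_force: 64.0
```

```bash
python3 -c "
from h import *
plan(.3876,.2943,.18,82.8)"
```

```text
t 18.0 rot [ 1.400e-01 -5.000e-02 -6.378e+01] d [ 0.0121 -0.3895 -0.1169] j6 143.0
```

Scaled: -0.3895 m / 0.75 = -0.5193, -0.38 m / 0.75 = -0.5067, -63.8 degrees / 90 = -0.7089.

Request:
step_hand --steps '{"rx":[0, 0, 0, 0, 0, 0, 0, 0, 0, 0, 0, 0, 0, 0, 0, 0, 0, 0, 0], "ry":[0, 0, 0, 0, 0, 0, 0, 0, 0, 0, 0, 0, 0, 0, 0, 0, 0, 0, 0], "rz":[0, 0, 0, 0, -0.0222, -0.0667, -0.1222, -0.1889, -0.2556, -0.3222, -0.4, -0.4778, -0.5444, -0.6111, -0.6667, -0.7, -0.7089, -0.7089, -0.7089], "x":[0, 0, 0, 0, 0, 0.0013, 0.0027, 0.004, 0.0053, 0.0067, 0.0093, 0.0107, 0.012, 0.0133, 0.0147, 0.016, 0.0161, 0.0161, 0.0161], "y":[0, 0, 0, 0, -0.0133, -0.044, -0.0867, -0.1333, -0.1827, -0.2333, -0.2867, -0.34, -0.3933, -0.44, -0.48, -0.5067, -0.5193, -0.5193, -0.5193], "z":[-0.0107, -0.0333, -0.0733, -0.1133, -0.14, -0.156, -0.156, -0.156, -0.156, -0.156, -0.156, -0.156, -0.156, -0.156, -0.156, -0.156, -0.156, -0.156, -0.156], "jaw":[0.04, 0.04, 0.04, 0.04, 0.04, 0.04, 0.04, 0.04, 0.04, 0.04, 0.04, 0.04, 0.04, 0.04, 0.04, 0.04, 0.04, 0.04, 0.04]}'

```text
t: 19.9
position: [0.3875, 0.2939, 0.1798]
orientation: [[0.126, 0.992, 0.001], [0.992, -0.126, -0.0], [-0.0, 0.001, -1.0]]
force: [-0.1, -0.2, -1.3]
opening: 0.0554
grip_force: 63.5
```

Run:
```python
from h import *
plan(.3876,.2943,.0272,82.8)
t=get_image("top");s=get_image("scene")
for v in(120,150): print("yellow top",rect("top",t,"yellow",(305,100,385,220),.05,vmin=v),"scene",rect("scene",s,"yellow",(160,200,300,320),.05,vmin=v))
print("bay y scene",rect("scene",s,"yellow",(265,370,380,480),.012))
cv2.imwrite("pics/t8.png",t[:,:,::-1])
```

```text
t 19.9 rot [ 0.06  0.01 -0.06] d [ 5.000e-04 -1.000e-04  1.526e-01] j6 124.86
yellow top [547.8 -72.2 212.5  51.4  17.7] scene [548.7 -68.6 213.6  53.1  18.8]
yellow top [548.7 -71.8 210.3  50.3  18.1] scene [547.  -69.6 210.3  51.8  18.2]
bay y scene [577.8 297.4 158.   73.3  80.8]
```

View pics/t8.png

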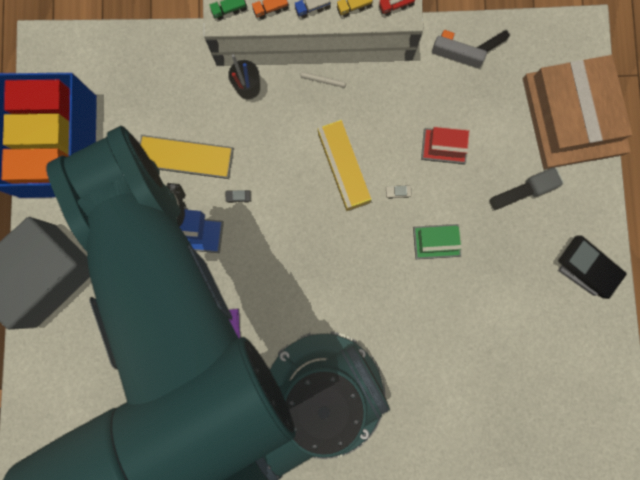

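Red and green sit in their bays in the top view, with the yellow pack clear at (345,165). Lowering blue.

Scaled: 0.15 m / 0.75 = 0.2, 0.147 m / 0.75 = 0.196.

Request:
step_hand --steps '{"rx":[0, 0, 0, 0, 0, 0, 0, 0, 0], "ry":[0, 0, 0, 0, 0, 0, 0, 0, 0], "rz":[0, 0, 0, 0, 0, 0, 0, 0, 0], "x":[0, 0, 0, 0, 0, 0, 0, 0, 0], "y":[0, 0, 0, 0, 0, 0, 0, 0, 0], "z":[0.0267, 0.0667, 0.1133, 0.1533, 0.176, 0.1893, 0.196, 0.2, 0.2], "jaw":[0.04, 0.04, 0.04, 0.04, 0.04, 0.04, 0.04, 0.04, 0.04]}'

```text
t: 20.9
position: [0.3878, 0.2945, 0.0299]
orientation: [[0.125, 0.992, 0.001], [0.992, -0.125, 0.0], [0.0, 0.001, -1.0]]
force: [0.4, 0.2, -0.8]
opening: 0.0551
grip_force: 63.6
```

Run:
```python
from h import *
s=get_image("scene");cv2.imwrite("pics/c9.png",cv2.resize(s[280:440,330:490],None,fx=3.5,fy=3.5)[:,:,::-1])
plan(.3876,.2943,.0257,82.8)
```

```text
t 20.95 rot [ 0.09 -0.03  0.  ] d [-0.0003 -0.0002  0.0044] j6 124.83
```

View pics/c9.png

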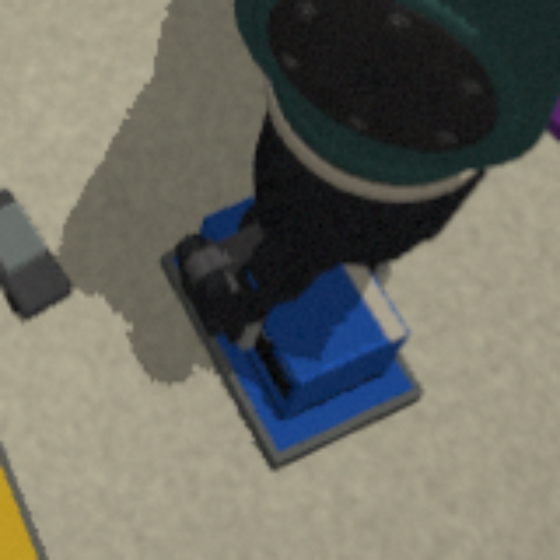

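Blue is centred and parallel just above its bay. I'll lower it 4 mm, release and rise.

Scaled: -0.16 m / 0.75 = -0.2133, -0.15 m / 0.75 = -0.2.

Request:
step_hand --steps '{"rx":[0, 0, 0, 0, 0, 0, 0, 0, 0, 0, 0, 0, 0, 0, 0, 0, 0], "ry":[0, 0, 0, 0, 0, 0, 0, 0, 0, 0, 0, 0, 0, 0, 0, 0, 0], "rz":[0, 0, 0, 0, 0, 0, 0, 0, 0, 0, 0, 0, 0, 0, 0, 0, 0], "x":[0, 0, 0, 0, 0, 0, 0, 0, 0, 0, 0, 0, 0, 0, 0, 0, 0], "y":[0, 0, 0, 0, 0, 0, 0, 0, 0, 0, 0, 0, 0, 0, 0, 0, 0], "z":[0.002, 0.004, 0.0053, 0.0053, 0.0053, 0.0053, 0.0053, 0.0053, 0.0053, 0.0053, -0.0133, -0.0533, -0.1067, -0.16, -0.2, -0.2133, -0.2133], "jaw":[0.04, 0.04, 0.04, 0.04, 0.04, 0.06, 0.07, 0.085, 0.085, 0.085, 0.085, 0.085, 0.085, 0.085, 0.085, 0.085, 0.085]}'

```text
t: 22.65
position: [0.3878, 0.2947, 0.1904]
orientation: [[0.125, 0.992, 0.003], [0.992, -0.125, 0.001], [0.001, 0.003, -1.0]]
force: [-0.5, 0.4, -1.2]
opening: 0.0851
grip_force: 0.0
```

```bash
python3 -c "
from h import *
plan(.5464,-.065,.19,18.2)"
```

```text
t 22.65 rot [ 0.1  -0.14 64.62] d [-0.3371  0.2023  0.0005] j6 124.84
```

Scaled: -0.3371 m / 0.75 = -0.4495, -0.325 m / 0.75 = -0.4333, 64.6 degrees / 90 = 0.7178.

Request:
step_hand --steps '{"rx":[0, 0, 0, 0, 0, 0, 0, 0, 0, 0, 0, 0, 0], "ry":[0, 0, 0, 0, 0, 0, 0, 0, 0, 0, 0, 0, 0], "rz":[0.0444, 0.1111, 0.1889, 0.2667, 0.3444, 0.4222, 0.5, 0.5778, 0.6444, 0.6889, 0.7178, 0.7178, 0.7178], "x":[-0.0267, -0.0667, -0.1133, -0.1627, -0.2133, -0.264, -0.3133, -0.36, -0.4027, -0.4333, -0.4495, -0.4495, -0.4495], "y":[0.016, 0.04, 0.068, 0.0973, 0.128, 0.1587, 0.188, 0.216, 0.2413, 0.26, 0.2697, 0.2697, 0.2697], "z":[0, 0, 0, 0, 0, 0, 0, 0, 0, 0, 0, 0, 0], "jaw":[0.085, 0.085, 0.085, 0.085, 0.085, 0.085, 0.085, 0.085, 0.085, 0.085, 0.085, 0.085, 0.085]}'

```text
t: 23.95
position: [0.5452, -0.0645, 0.189]
orientation: [[0.949, 0.314, -0.001], [0.314, -0.949, 0.0], [-0.0, -0.001, -1.0]]
force: [-0.1, -0.2, -0.1]
opening: 0.0849
grip_force: 0.0
```

Run:
```python
from h import *
plan(.5464,-.065,.016,18.2)
t=get_image("top");s=get_image("scene")
cv2.imwrite("pics/c10.png",np.hstack([cv2.resize(t[190:270,160:240],None,fx=5,fy=5),cv2.resize(s[320:430,360:470],(400,400))])[:,:,::-1])
```

```text
t 23.95 rot [-0.04  0.02  0.1 ] d [0.001 0.001 0.173] j6 146.43
```

View pics/c10.png

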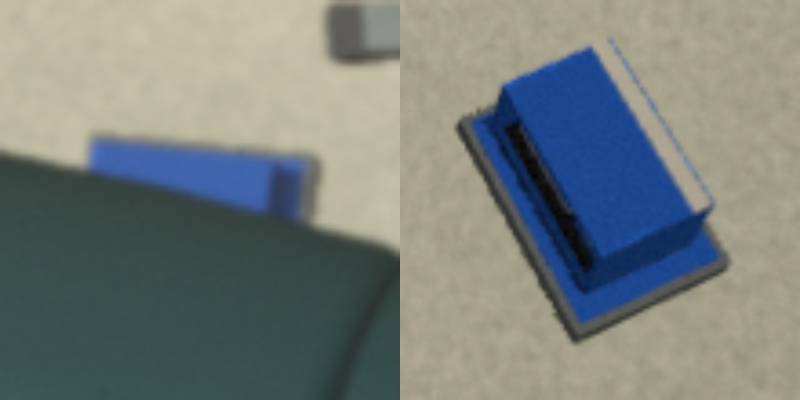

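Blue stands upright in its bay. Grasping yellow.

Scaled: 0.172 m / 0.75 = 0.2293, 0.165 m / 0.75 = 0.22.

Request:
step_hand --steps '{"rx":[0, 0, 0, 0, 0, 0, 0, 0, 0, 0, 0, 0, 0, 0, 0], "ry":[0, 0, 0, 0, 0, 0, 0, 0, 0, 0, 0, 0, 0, 0, 0], "rz":[0, 0, 0, 0, 0, 0, 0, 0, 0, 0, 0, 0, 0, 0, 0], "x":[0.0013, 0.0013, 0.0013, 0.0013, 0.0013, 0.0013, 0.0013, 0.0013, 0.0013, 0.0013, 0.0013, 0.0013, 0.0013, 0.0013, 0.0013], "y":[0.0013, 0.0013, 0.0013, 0.0013, 0.0013, 0.0013, 0.0013, 0.0013, 0.0013, 0.0013, 0.0013, 0.0013, 0.0013, 0.0013, 0.0013], "z":[0.0267, 0.0733, 0.12, 0.1667, 0.2, 0.22, 0.2293, 0.2293, 0.2293, 0.2293, 0.2293, 0.2293, 0.2293, 0.2293, 0.2293], "jaw":[0.085, 0.085, 0.085, 0.085, 0.085, 0.085, 0.085, 0.085, 0.07, 0.06, 0.05, 0.045, 0.045, 0.045, 0.045]}'

```text
t: 25.55
position: [0.5478, -0.0658, 0.019]
orientation: [[0.95, 0.313, 0.003], [0.313, -0.95, -0.0], [0.003, 0.001, -1.0]]
force: [-1.2, 3.3, 8.2]
opening: 0.0613
grip_force: 65.8
```

```bash
python3 -c "
from h import *
plan(.5843,.3278,.14,80.7)
s=get_image('scene')
for v in(110,130):print('blue',rect('scene',s,'blue',(360,320,470,430),.06,vmin=v),'red',rect('scene',s,'red',(140,150,205,230),.06,vmin=v))"
```

```text
t 25.55 rot [  0.13  -0.11 -62.46] d [ 0.1582 -0.3623 -0.1209] j6 146.43
blue [392.2 293.2  85.6  45.8  83.3] red [ 593.6 -290.2  146.6   67.    82.1]
blue [391.8 292.9  84.7  45.   83.1] red [ 593.6 -290.4  146.3   67.    82.1]
```

Blue is within about 1.5 mm of its bay centre. Lifting yellow and carrying it over.

Scaled: -0.3635 m / 0.75 = -0.4847, 0.159 m / 0.75 = 0.212, -62.5 degrees / 90 = -0.6944.

Request:
step_hand --steps '{"rx":[0, 0, 0, 0, 0, 0, 0, 0, 0, 0, 0, 0, 0, 0, 0, 0, 0, 0, 0, 0], "ry":[0, 0, 0, 0, 0, 0, 0, 0, 0, 0, 0, 0, 0, 0, 0, 0, 0, 0, 0, 0], "rz":[0, 0, 0, 0, -0.0111, -0.0444, -0.1, -0.1667, -0.2333, -0.3, -0.3667, -0.4333, -0.5, -0.5667, -0.6222, -0.6667, -0.6889, -0.6944, -0.6944, -0.6944], "x":[0, 0, 0, 0, 0.004, 0.0147, 0.0307, 0.0493, 0.0693, 0.0907, 0.1107, 0.1307, 0.152, 0.172, 0.1893, 0.2027, 0.2093, 0.212, 0.212, 0.212], "y":[0, 0, 0, 0, -0.0107, -0.0333, -0.0693, -0.1133, -0.16, -0.2067, -0.2533, -0.3, -0.3467, -0.3933, -0.4333, -0.464, -0.48, -0.4847, -0.4847, -0.4847], "z":[-0.0107, -0.0333, -0.0667, -0.1067, -0.14, -0.16, -0.16, -0.16, -0.16, -0.16, -0.16, -0.16, -0.16, -0.16, -0.16, -0.16, -0.16, -0.16, -0.16, -0.16], "jaw":[0.045, 0.045, 0.045, 0.045, 0.045, 0.045, 0.045, 0.045, 0.045, 0.045, 0.045, 0.045, 0.045, 0.045, 0.045, 0.045, 0.045, 0.045, 0.045, 0.045]}'

```text
t: 27.6
position: [0.5846, 0.328, 0.1379]
orientation: [[0.163, 0.987, 0.001], [0.987, -0.163, -0.0], [-0.0, 0.001, -1.0]]
force: [0.1, 0.4, -4.0]
opening: 0.061
grip_force: 66.5
```

```bash
python3 -c "
from h import *
plan(.5846,.329,.033,80.7)"
```

```text
t 27.6 rot [ 0.05  0.01 -0.09] d [ 0.001  -0.0003  0.1049] j6 121.75
```

Units first: shifts go in shares of 0.75 m and turns go in shares of 90 degrees. So 0.103 m / 0.75 = 0.1373, 0.102 m / 0.75 = 0.136.

Request:
step_hand --steps '{"rx":[0, 0, 0, 0, 0, 0, 0, 0, 0], "ry":[0, 0, 0, 0, 0, 0, 0, 0, 0], "rz":[0, 0, 0, 0, 0, 0, 0, 0, 0], "x":[0.0013, 0.0013, 0.0013, 0.0013, 0.0013, 0.0013, 0.0013, 0.0013, 0.0013], "y":[0, 0, 0, 0, 0, 0, 0, 0, 0], "z":[0.02, 0.0533, 0.0867, 0.1107, 0.124, 0.132, 0.136, 0.1373, 0.1373], "jaw":[0.045, 0.045, 0.045, 0.045, 0.045, 0.045, 0.045, 0.045, 0.045]}'

```text
t: 28.5
position: [0.5851, 0.3301, 0.0353]
orientation: [[0.161, 0.987, 0.002], [0.987, -0.161, 0.0], [0.0, 0.002, -1.0]]
force: [0.9, -0.6, -3.8]
opening: 0.0613
grip_force: 66.5
```

Run:
```python
from h import *
t=get_image("top");s=get_image("scene")
cv2.imwrite("pics/c11.png",np.hstack([cv2.resize(t[110:210,120:260],(560,400)),cv2.resize(s[340:480,240:400],(240,400))])[:,:,::-1])
plan(.5846,.329,.031,80.7)
```

```text
t 28.6 rot [ 0.1  -0.03  0.02] d [-0.0012 -0.0003  0.0043] j6 121.79
```

View pics/c11.png

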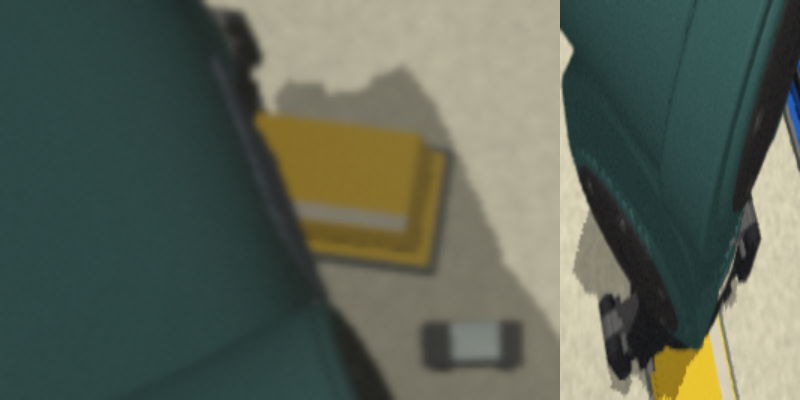

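The yellow pack's lid end lies at crop (422,134)–(405,232) and the bay end at (448,150)–(432,270). I'll check these numbers.

```bash
python3 -c "
from h import *
f=lambda x,y:(120+x/4-.4,110+y/4-.4)
p=cast('top',[f(422,134),f(405,232)],.066).mean(0);b=cast('top',[f(448,150),f(432,270)],.012).mean(0)
u=np.array([.162,.987]);print(p,b,'pack c',p+.105*u,'bay c',b+.115*u)"
```

```text
[0.56992718 0.22204606] [0.5673139  0.21496166] pack c [0.58693718 0.32568106] bay c [0.5859439  0.32846666]
```

The yellow pack is within about 3 mm of the bay centre. I'll lower it, release and rise.

Scaled: -0.16 m / 0.75 = -0.2133, -0.15 m / 0.75 = -0.2.

Request:
step_hand --steps '{"rx":[0, 0, 0, 0, 0, 0, 0, 0, 0, 0, 0, 0, 0, 0, 0, 0], "ry":[0, 0, 0, 0, 0, 0, 0, 0, 0, 0, 0, 0, 0, 0, 0, 0], "rz":[0, 0, 0, 0, 0, 0, 0, 0, 0, 0, 0, 0, 0, 0, 0, 0], "x":[0, 0, 0, 0, 0, 0, 0, 0, 0, 0, 0, 0, 0, 0, 0, 0], "y":[0, 0, 0, 0, 0, 0, 0, 0, 0, 0, 0, 0, 0, 0, 0, 0], "z":[0.002, 0.004, 0.0053, 0.0053, 0.0053, 0.0053, 0.0053, 0.0053, 0.0053, 0.0053, -0.0133, -0.0533, -0.1067, -0.16, -0.2, -0.2133], "jaw":[0.045, 0.045, 0.045, 0.045, 0.045, 0.065, 0.075, 0.085, 0.085, 0.085, 0.085, 0.085, 0.085, 0.085, 0.085, 0.085]}'

```text
t: 30.2
position: [0.5856, 0.3305, 0.1982]
orientation: [[0.161, 0.987, 0.005], [0.987, -0.161, 0.002], [0.002, 0.005, -1.0]]
force: [0.1, -0.0, -0.5]
opening: 0.0851
grip_force: 0.0
```

Request:
step_hand --steps '{"rx":[0, 0, 0, 0, 0, 0, 0, 0, 0, 0, 0], "ry":[0, 0, 0, 0, 0, 0, 0, 0, 0, 0, 0], "rz":[0, 0, 0, 0, 0, 0, 0, 0, 0, 0, 0], "x":[-0.0267, -0.08, -0.1333, -0.1867, -0.24, -0.2933, -0.3467, -0.3867, -0.4, -0.4, -0.4], "y":[0, 0, 0, 0, 0, 0, 0, 0, 0, 0, 0], "z":[0, 0, 0, 0, 0, 0, 0, 0, 0, 0, 0], "jaw":[0.085, 0.085, 0.085, 0.085, 0.085, 0.085, 0.085, 0.085, 0.085, 0.085, 0.085]}'

```text
t: 31.3
position: [0.5363, 0.0347, 0.1944]
orientation: [[0.161, 0.987, 0.001], [0.987, -0.161, 0.0], [0.0, 0.0, -1.0]]
force: [0.4, 0.3, -0.0]
opening: 0.0846
grip_force: 0.0
```

Run:
```python
from h import *
cv2.imwrite("pics/t12.png",get_image("top")[:,:,::-1])
```

```text
(no output)
```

View pics/t12.png

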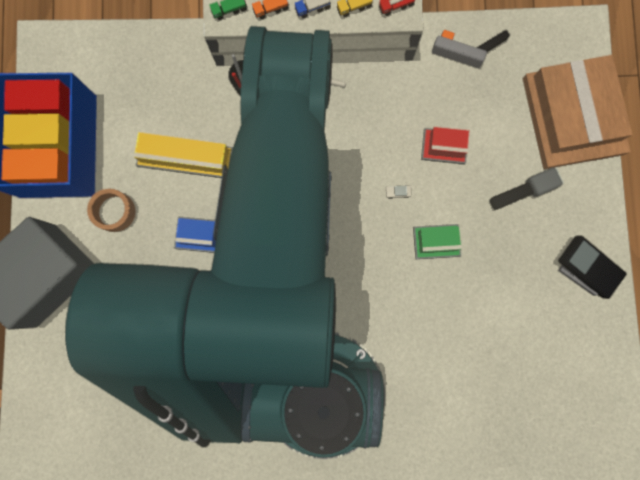

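All four packs stand in their own bays: yellow at (182,154), blue at (195,235), red at (447,144) and green at (438,241). The arm is clear of them, so I'm handing in.

```bash
python3 -c "
from cell import job
print(job.hand_in())"
```

```text
the job is handed in; nothing more can be done
None
```

All four packs (green, then red, blue and yellow) stand released in their own bays, and the job was handed in at about 31 s; hand-in returned no verdict.

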